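# Clamp the amber bottle in the lift-gate bottle clamp

## Robot

A 6-joint arm with a two-finger parallel gripper is mounted at the origin on a cart in front of the work surface, level with it; the furniture and walls round the work are solid. World frame = base frame: x ahead of the robot, y to its left, z up, the work surface at z = 0. Lengths are in mm, angles in rad, forces in N, time in s.
With the tool pointing down it reaches from about 275 to 750 mm from the base axis. Payload 10.2 kg.
Tool frame: the origin (TCP) lies midway between the tips of the shut fingers; the grasp point (between the pads) lies 19 mm behind it; z points along the fingers, y is the line along which they close (so a half turn about z gives the same grasp; the last joint's range is limited). The gripper opens to 85 mm and grips with 20 to 120 N. Pads are 22 mm wide; open, the fingers measure 114 mm over their backs; the gripper's body (76 mm by 85 mm) begins 54 mm behind the grasp point. The pads swing forward as they close: fully open they stand 13 mm farther back than shut.
Start: joints at [1.064, 0.313, 1.498, -0, 1.331, -0.223], TCP at [147.016, 504.002, 231.294] pointing down, gripper open.
Joint ranges: [-2.94, 2.94], [-0.97, 2.17], [0.19, 2.56], [-1.23, 4.37], [0.02, 3.11], [-2.88, 2.88]. Speed limits (rad/s): [2.39, 2.39, 3.01, 3.14, 3.14, 3.14].

## Interface

Orientations are given as a rotation vector (axis times angle).
In Python, from plant import monitor, snapshot, calibration, ticket gives the robot as it stands.
- The arm moves only by the shell command python3 -m crank 'ROWS' [OPENING]. ROWS is JSON, a list that holds one entry, the list of rows, each a list of 6 numbers: the shift along the world's x, y, z in mm, then the turn, a rotation vector about the world's x, y, z in rad. A call has 1 to 5 rows; each row is the pose to reach, as a shift and turn from the pose commanded when the call began; what a row does not reach only later rows make up. A row lasts 1/12 s, in which the tool goes at most 41.7 mm and 7.16 degrees, less where a joint would pass 70% of its speed; a pose out of reach is approached as far as the arm can. A call with a gripper value outside its range is refused whole. OPENING is the opening, from -1 (shut) to 1 (fully open), set as the call begins (- or left out, the last holds). The fingers move at their own pace and stop on an object; the grip force is fixed at half the most. Time passes only in rows, so rows that repeat a pose let the fingers close. It gives the time, the measured TCP pose, the force, the opening and the grip force at its end, in the units of the state.
- monitor.get_state(): the state, without advancing time (a new reading comes with each control period).
- snapshot(name): name is "scene" or "top" or "wrist"; returns the picture (400x640x3 uint8, blue, green, red); there is no depth.
- calibration(name): a dict with "fx", "fy", "cx", "cy" (pixels), "view" (4x4, takes a point from world to camera coordinates). Camera axes: x right, y up, looking along -z (the intrinsics and any distortion apply to the point x, -y, -z); pixel columns grow to the right and rows downward; lengths in mm; the calibration is good to about 2 mm. A picture is of the moment at which its call begins: read the wrist's pose just before it. calibration takes no time and is no camera call; for the wrist camera it gives the pose at the moment of the call.
- ticket.finish_job(): hands the job in; it is judged then, once.
The state is a dict: "clock": time; "joints": joint angles; "dq": joint speeds; "tau": joint torques, N m; "tcp_pos": TCP position; "ee_rot": TCP orientation; "contact_force": force on the tool from outside, world axes, zero at the start; "moment": the same for the moment, N m; "grip_width": finger opening in mm; "finger_force": force on a finger pad.
Only numpy, scipy, OpenCV 4.12 (cv2) and the standard library are available. Lean on these libraries where they do the work, as an engineer would, in place of code of your own. Each camera call takes 0.05 s, during which the arm holds its last target. There are 200 camera calls.

## Task

Clamp the amber bottle for opening: stand it upright on the white spot of the bottle clamp, in front of the V-shaped rest, and let go of it. Then lift the red-handled lever out of its notch, swing it past the middle notch to the last notch (the one with the green dot) and let it drop fully into it, so that the sprung jaw holds the bottle in the V. Leave the other two bottles standing where they are.

Things in the scene. Friction and masses are not known exactly. Their poses are not given: they have to be found in the camera images.
- clamp_stand: Fixed bottle clamp: grey base plate 175 x 235 x 10 mm. Origin at its underside below the lever pivot, z up. Below, 'local' is mm in its axes. Steel pivot post, radius 7, at local (0, 0), top at z 125. An aluminium V rest (walls z 10 to 46, within local x 42..81, y 44..112) opens to local -x; the jaw presses the bottle into it towards local +x.
- pivot (a point): Point on the lever's vertical swing axis, on top of the base plate (10 mm above the bench).
- seat (a point): Centre of the white spot (54 mm across) on top of the base plate, 10 mm above the bench, at local (35.5, 78): where the centre of the bottle's foot is when it is home in the V. Put down up to about 8 mm off, towards local -x or sideways, the bottle is pushed home by the jaw.
- clamp_notch (a point): Middle of the green-dotted last notch, at the height of the lever arm's axis when fully down (50 mm above the bench), 85 mm from the pivot.
- lever_knob (a point): Grip centre of the red upright round lever handle (24 mm across, from 43 to 96 mm above the bench when the lever is down; this point at 75 mm), at the end of a steel arm of 10 mm diameter (top at 55 mm when down), 130 mm from the pivot axis. It can be held at any yaw.
- clamp_swing (a joint): Swing of the lever, rad: 0 open notch, 0.436 middle notch, 0.873 clamped notch (0.029 play each way; end stop at 0.895, where it still drops in); grows clockwise seen from above, so the handle travels from the clamp's local +x side to its -x side. Light friction; near the end the jaw pushes the bottle home, then the pad's spring resists with about 3 N at the handle.
- clamp_lift (a joint): Height of the lever above its fully down position, m: 0 down in a notch, 0.028 at its upper stop. The arm clears the gate's teeth from 0.013 up. Weight and a spring pull it down with 3 to 5 N; lowered between notches it rests on a tooth.
- amber_centre (a point): Centre, half-way up, of the brown amber glass-look bottle with the black cap: 50 mm across, 105 mm tall, 0.14 kg, upright. The body tapers at the shoulder; the cap is 32 mm across and is the top 22 mm. The cap is fixed on.
- white_centre (a point): Centre, half-way up, of the white bottle with the blue cap, 58 mm across, 125 mm tall: leave it.
- dropper_centre (a point): Centre, half-way up, of the white dropper bottle with the white cap, 44 mm across, 98 mm tall: leave it.
- amber_bottle: The amber bottle itself; origin at the centre of its foot. (An obstacle near the left-hand bottles: the fixed beige bench photometer at the bench's left end fills x 0.39 to 0.71, y 0.49 to 0.75 m, up to z 0.29 m; its lid and dial are not used.)
- jaw_pad: Black rubber pad, 26 mm long, 21 to 39 mm above the bench, 78 mm from the pivot on an arm that turns with the lever (all below 39 mm); sprung, gives up to 7 mm. Lever open: at about local (-55, 60), clear of the white spot. Its origin lies on the pivot axis at bench height, not at the pad.
- gate: Curved yellow gate wall (axes and origin as clamp_stand): radius 85 mm about the pivot, on the local -y side, with three open-topped notches 15 mm wide for the lever arm, at -65 deg (open, white dot: lever starts here), -90 (middle, white dot), -115 (clamped, green dot), seen from the pivot, counter-clockwise from local +x. Teeth between them top out at 58 mm, the two end posts at 68 mm.
There are look-alikes about, which are no part of the job. What is shaped like the amber_bottle but turquoise or yellow is not meant. What is shaped like the part that bears white_centre but purple is not meant.

How it is judged (in metres and radians):
On the way, in this order (a step that is already met when the one before it is completed fails the run):
1. the amber bottle stands upright on the white spot, released, with the lever still in its open notch (angle between amber_centre's own z axis and vertical below 0.1 rad and z of amber_centre in the frame of seat between 0.047 and 0.058 m and horizontal distance between amber_centre and seat below 0.018 m and contact force between amber_bottle and the fingers below 0.1 N and value of joint clamp_swing below 0.1 rad), for 0.2 s.
2. the lever is lifted clear of the gate's teeth on its way between the notches (value of joint clamp_lift above 0.011 m and value of joint clamp_swing above 0.1 rad), for 0.1 s.
At the end, for the whole second after the job is handed in: Amber bottle upright (0.1 rad) and at rest on the plate, axis within 6 mm of the seat point, jaw pad pressing it with over 1 N; lever in the green-dotted notch (swing over 0.81 rad), within 4 mm of fully down; the other two bottles upright within 30 mm of their start (angle between amber_centre's own z axis and vertical below 0.1 rad and z of amber_centre in the frame of seat between 0.047 and 0.058 m and horizontal distance between amber_centre and seat below 0.006 m and contact force between amber_bottle and jaw_pad above 1 N and value of joint clamp_lift below 0.004 m and value of joint clamp_swing above 0.81 rad and linear speed of amber_bottle below 0.02 m/s and velocity of joint clamp_swing below 0.05 rad/s and not (distance of white_centre from where it was at the start of the episode above 0.03 m or angle between white_centre's own z axis and vertical above 0.4 rad) and not (distance of dropper_centre from where it was at the start of the episode above 0.03 m or angle between dropper_centre's own z axis and vertical above 0.4 rad)); the robot touches nothing.
It fails at once if another bottle is moved more than 30 mm or tipped ((distance of white_centre from where it was at the start of the episode above 0.03 m or angle between white_centre's own z axis and vertical above 0.4 rad) or (distance of dropper_centre from where it was at the start of the episode above 0.03 m or angle between dropper_centre's own z axis and vertical above 0.4 rad)).
It fails at once if the amber bottle is tipped over (angle between amber_centre's own z axis and vertical above 0.7 rad).
It also fails if it takes over 58 s, if anything falls off the work surface, if the arm or the gripper's body presses on something with over 40 N, if the wrist force passes 120 N, or if a joint passes its speed limit or range.

## Working session

There is one attempt and no reset: what is moved stays moved. The work goes in short steps, Python scripts to look and compute and a shell command to move; the robot and the scene stay as the last step left them, time stands still between calls to the robot, and variables do not carry over. Pictures are saved under pics/ and viewed, at most 10 in all, crops included, and the job is handed in when it is done.

```bash
ls; mkdir -p pics
python3 - <<'E'
from plant import monitor,snapshot,calibration
import cv2
s=monitor.get_state();print(s)
for n in("scene","top"):
    cv2.imwrite(f"pics/{n}0.png",snapshot(n));c=calibration(n);print(c)
E
```

```text
pics
{'clock': 0.0, 'joints': array([ 1.06361910e+00,  3.13428113e-01,  1.49846275e+00,  7.15226078e-06,
        1.33098133e+00, -2.23409298e-01]), 'dq': array([-1.02725583e-03,  8.12688348e-04, -1.14402962e-03, -8.08162341e-05,
        5.11989474e-04,  1.02638977e-03]), 'tau': array([ 1.84128214e-03, -4.12255740e+01, -2.59744942e+01, -9.23185053e-05,
        4.16907744e-03, -3.38397939e-06]), 'tcp_pos': array([146.87078938, 503.76448317, 230.73661137]), 'ee_rot': array([-4.44184603e-01, -3.10956403e+00,  1.87310326e-03]), 'contact_force': array([-0.34949242, -0.08517533,  0.76410603]), 'moment': array([-0.01235891, -0.00989007, -0.03120033]), 'finger_force': 0.0, 'grip_width': 85.0888246007064}
{'fx': 441.2489386992727, 'fy': 441.2489386992727, 'cx': 324.5047113426048, 'cy': 202.2090367170371, 'view': array([[ 7.57772580e-01, -6.52158329e-01,  2.16848322e-02,
        -3.98343981e+02],
       [ 3.25105829e-01,  4.06152167e-01,  8.54017925e-01,
        -2.17614807e+02],
       [-5.65762245e-01, -6.40101501e-01,  5.19791450e-01,
        -1.18994940e+03],
       [ 0.00000000e+00,  0.00000000e+00,  0.00000000e+00,
         1.00000000e+00]])}
{'fx': 412.7955227572784, 'fy': 412.7955227572784, 'cx': 319.28303357090255, 'cy': 203.90533317893892, 'view': array([[ 9.49710180e-03, -9.99619415e-01,  2.59003848e-02,
        -3.46810389e+01],
       [ 9.99231160e-01,  1.04723330e-02,  3.77811888e-02,
        -5.15335500e+02],
       [-3.80380473e-02,  2.55216598e-02,  9.98950325e-01,
        -1.27523150e+03],
       [ 0.00000000e+00,  0.00000000e+00,  0.00000000e+00,
         1.00000000e+00]])}
```

View pics/scene0.png

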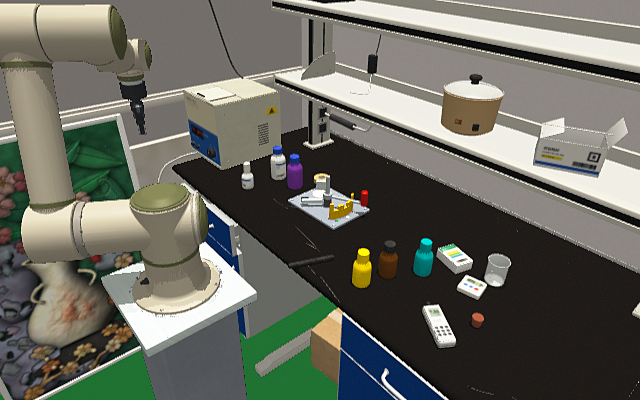

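View pics/top0.png

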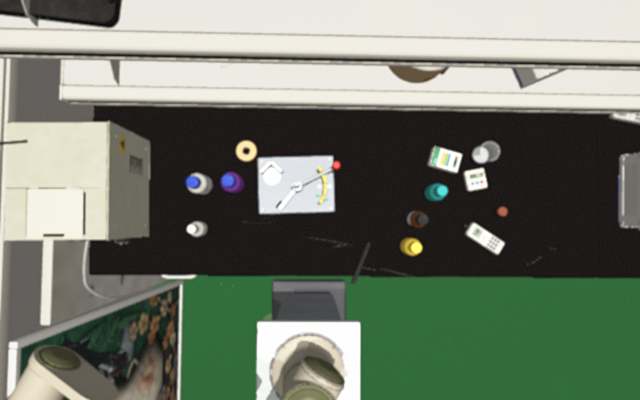

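The top view shows the plate with corners about (258,157), (333,155), (335,212), (259,214). The knob is at (336,165), the pivot about (296,187), the seat about (271,175) and the amber bottle about (418,219). Next I'll magnify these areas.

```bash
cat > h.py <<'E'
import numpy as np
from plant import calibration
def ray(c,u,v,z):
    V=c["view"];R=V[:3,:3];o=-R.T@V[:3,3]
    d=R.T@np.array([(u-c["cx"])/c["fx"],-(v-c["cy"])/c["fy"],-1])
    return o+d*(z-o[2])/d[2]
def proj(c,p):
    q=c["view"]@np.r_[p,1]
    return np.array([c["cx"]+c["fx"]*q[0]/-q[2],c["cy"]-c["fy"]*q[1]/-q[2]])
E
python3 - <<'E'
import cv2,numpy as np
from h import *
t=cv2.imread("pics/top0.png")
a=cv2.resize(t[145:225,250:350],None,fx=8,fy=8,interpolation=cv2.INTER_CUBIC)
a=cv2.resize(t[148:218,250:345],(760,560),interpolation=cv2.INTER_CUBIC)
cv2.imwrite("pics/a.png",a)
c=calibration("top")
h=cv2.cvtColor(t,cv2.COLOR_BGR2HSV)
m=((h[...,0]<6)|(h[...,0]>174))&(h[...,1]>180)&(h[...,2]>100);m[:,:300]=0;m[:,350:]=0
v,u=np.nonzero(m);print("knob px",u.mean(),v.mean(),len(u),ray(c,u.mean(),v.mean(),80))
for p in [(258,157),(333,155),(335,212),(259,214)]:print(p,ray(c,*p,10))
s=cv2.imread("pics/scene0.png");cs=calibration("scene")
# amber: brown mask in scene
for im,cc,n,box in((t,c,"top",(205,230,400,432)),(s,cs,"scene",(238,282,374,402))):
    y0,y1,x0,x1=box;h=cv2.cvtColor(im[y0:y1,x0:x1],cv2.COLOR_BGR2HSV)
    m=(h[...,0]<15)&(h[...,1]>150)&(h[...,2]>45)
    v,u=np.nonzero(m);print(n,u.mean()+x0,v.mean()+y0,u.min()+x0,u.max()+x0,v.min()+y0,v.max()+y0)
    print(ray(cc,u.mean()+x0,v.mean()+y0,45), ray(cc,u.mean()+x0,v.max()+y0,0))
E
```

```text
knob px 336.9230769230769 165.30769230769232 26 [627.80831294 -78.86273205  80.        ]
(258, 157) [659.90712845 162.85267861  10.        ]
(333, 155) [669.34514628 -71.04181314  10.        ]
(335, 212) [490.94361912 -78.75041628  10.        ]
(259, 214) [482.39211747 157.08422412  10.        ]
top 415.3466666666667 219.24 412 422 211 227
[ 470.6918176  -321.54810786   45.        ] [ 446.39756211 -333.26451725    0.        ]
scene 387.86785714285713 264.69642857142856 379 397 251 278
[ 456.44613779 -344.16650729   45.        ] [ 457.68485287 -348.86585129    0.        ]
```

View pics/a.png

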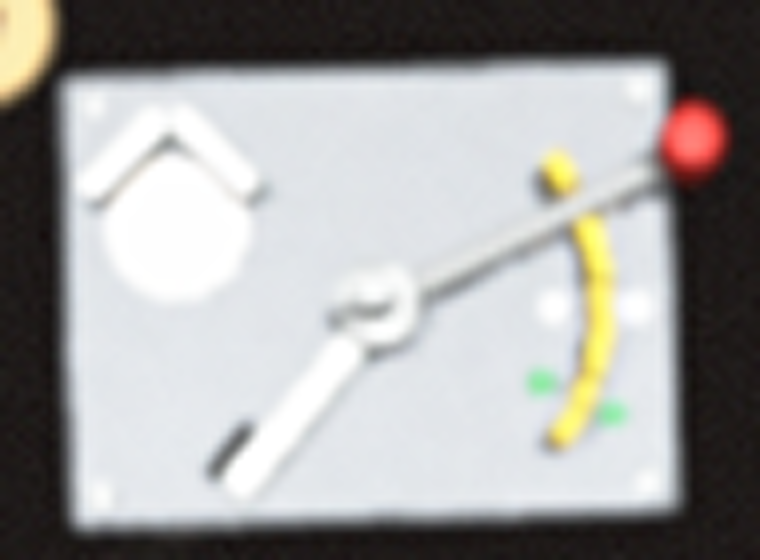

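The crop shows the seat at crop (178,229), the pivot at about (378,305), the knob at (693,140) and the green dots at (541,382) and (613,413). I'll fit the clamp pose and move above the amber bottle.

```bash
for i in 1; do
python3 -m crank '[[[35,-95,0,0,0,0],[62,-170,0,0,0,0],[62,-170,0,0,0,0],[62,-170,0,0,0,0],[62,-170,0,0,0,0]]]' 1 >/dev/null
python3 -m crank '[[[62,-170,0,0,0,0],[62,-170,0,0,0,0],[62,-170,0,0,0,0],[62,-170,0,0,0,0],[62,-170,0,0,0,0]]]' >/dev/null
python3 -m crank '[[[62,-170,0,0,0,0],[62,-170,0,0,0,0],[62,-170,0,0,0,0],[62,-170,0,0,0,0],[62,-170,0,0,0,0]]]' >/dev/null
python3 -m crank '[[[62,-170,0,0,0,0],[62,-170,0,0,0,0],[62,-170,0,0,0,0],[62,-170,0,0,0,0],[62,-170,0,0,0,0]]]' >/dev/null
python3 -m crank '[[[62,-168,0,0,0,0],[62,-168,0,0,0,0],[62,-168,0,0,0,0],[62,-168,0,0,0,0],[62,-168,0,0,0,0]]]'
done
python3 - <<'E'
import cv2,numpy as np
from h import *
from scipy.optimize import least_squares
c=calibration("top")
cr=lambda a,b:(250+a/8-.44,148+b/8-.44)
g=lambda r,d:(r*np.cos(np.deg2rad(d)),r*np.sin(np.deg2rad(d)))
L=[((35.5,78,10),cr(178,229)),((*g(130,-65),85),cr(693,138)),((*g(70,-115),10),cr(541,382)),((*g(100,-115),10),cr(613,413)),((0,0,120),cr(376,297))]
def w(p,l):
    s,k=np.sin(p[2]),np.cos(p[2]);return np.array([p[0]+k*l[0]-s*l[1],p[1]+s*l[0]+k*l[1],l[2]])
f=lambda p:np.concatenate([proj(c,w(p,l))-u for l,u in L])
r=least_squares(f,[570,50,0],loss="soft_l1");print(r.x,r.fun.reshape(-1,2).round(1))
for q in [(62,75),(668,60),(682,510),(72,530)]:print(ray(c,*cr(*q),10).round(1))
print("seat",w(r.x,L[0][0]),"knob",w(r.x,L[1][0]))
from plant import snapshot,monitor
s=monitor.get_state();print(s["tcp_pos"],s["ee_rot"])
cw=calibration("wrist");np.savez("cw1.npz",**cw)
cv2.imwrite("pics/w1.png",snapshot("wrist"));print(proj(cw,(456,-345,105)),proj(cw,(456,-345,0)))
E
```

```text
clock: 2.18
tcp_pos: [457.5, -347.9, 230.0]
ee_rot: [-0.448, -3.109, -0.0]
contact_force: [0.1, 0.9, -0.1]
grip_width: 85.6
finger_force: 0.0
[5.68203403e+02 4.00002454e+01 4.31004145e-02] [[-0.1  0. ]
 [-0.3  0.1]
 [ 0.6  0.3]
 [ 0.5  0.2]
 [-0.5 -0.9]]
[660.1 165.   10. ]
[669.2 -71.2  10. ]
[493.1 -78.1  10. ]
[483.  158.5  10. ]
seat [600.30964357 119.45739944  10.        ] knob [628.16927461 -75.34313013  85.        ]
[ 457.46984981 -347.89534513  229.96142046] [-4.47879394e-01 -3.10875839e+00 -4.95796694e-05]
[319.34148782 195.46096765] [318.94336439 172.76480515]
```

View pics/w1.png

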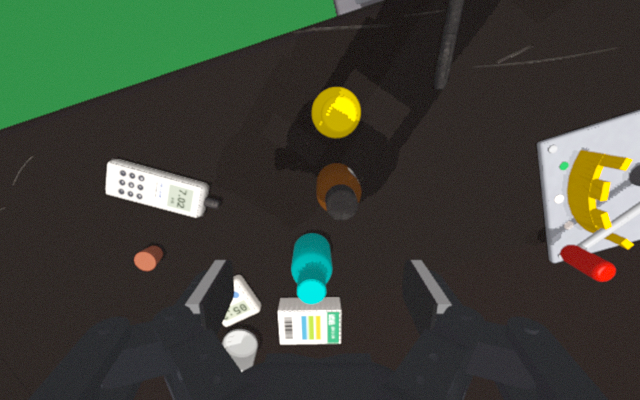

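The wrist view shows the amber cap top at about (343,206) and the body at about (338,186), with yellow and turquoise neighbours on either side.

Run:
```python
import numpy as np
from h import *
c=np.load("cw1.npz")
print(ray(c,343,206,105),ray(c,338,185,45))
print("yellow",ray(c,340,115,95),"turq",ray(c,312,291,105))
for p in ((447,-359,105),(447,-359,0)):print(proj(c,p))
```

```text
[ 472.47604864 -326.18070484  105.        ] [ 466.802904  -325.5510429   45.       ]
yellow [ 391.42935754 -306.67742286   95.        ] turq [ 554.80337108 -381.90486585  105.        ]
[302.41005138 190.67386065]
[306.50005514 169.1596614 ]
```

```bash
python3 -m crank '[[[12,22,-30,0,0,0],[12,22,-70,0,0,0],[12,22,-100,0,0,0],[12,22,-100,0,0,0]]]' 1
python3 - <<'E'
import cv2
from h import *
from plant import snapshot
cw=calibration("wrist");np.savez("cw2.npz",**cw)
cv2.imwrite("pics/w2.png",snapshot("wrist"));print(proj(cw,(470,-326,105)),proj(cw,(470,-326,0)))
E
```

```text
clock: 2.57
tcp_pos: [466.9, -318.7, 125.6]
ee_rot: [-0.442, -3.101, -0.011]
contact_force: [-1.0, 0.9, -1.4]
grip_width: 85.1
finger_force: 0.0
[306.16134548 254.14295446] [309.68216476 203.70397104]
```

View pics/w2.png

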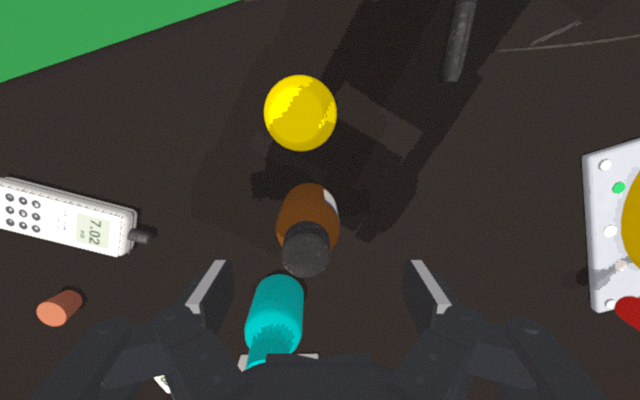

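The amber cap top is at (306,256), which matches the prediction for (470,-326). I'll descend and grip.

```bash
python3 -m crank '[[[0,0,0,0,0,0],[0,0,0,0,0,0],[0,0,-30,0,0,0],[0,0,-60,0,0,0],[0,0,-94,0,0,0]]]'
python3 -m crank '[[[0,0,0,0,0,0],[0,0,0,0,0,0]]]'
python3 -m crank '[[[0,0,0,0,0,0],[0,0,0,0,0,0],[0,0,0,0,0,0],[0,0,0,0,0,0],[0,0,0,0,0,0]]]' -1
python3 -m crank '[[[0,0,0,0,0,0],[0,0,0,0,0,0],[0,0,0,0,0,0],[0,0,0,0,0,0],[0,0,0,0,0,0]]]'
```

```text
clock: 3.03
tcp_pos: [470.3, -323.3, 39.3]
ee_rot: [0.444, 3.105, -0.006]
contact_force: [0.3, -0.2, 0.5]
grip_width: 85.6
finger_force: 0.0
clock: 3.2
tcp_pos: [469.3, -322.3, 38.5]
ee_rot: [0.444, 3.11, -0.0]
contact_force: [-1.0, -0.6, 0.5]
grip_width: 85.5
finger_force: 0.0
clock: 3.62
tcp_pos: [469.8, -323.0, 39.7]
ee_rot: [0.444, 3.107, -0.004]
contact_force: [-1.4, 0.1, 10.9]
grip_width: 47.5
finger_force: 60.6
clock: 4.03
tcp_pos: [469.8, -323.0, 39.7]
ee_rot: [0.444, 3.107, -0.004]
contact_force: [-2.1, 0.9, 10.4]
grip_width: 47.3
finger_force: 60.6
```

```bash
python3 -m crank '[[[0,0,15,0,0,0],[0,0,50,0,0,0],[0,0,90,0,0,0],[0,0,130,0,0,0],[0,0,160,0,0,0]]]'
python3 -m crank '[[[5,20,0,0,0,0],[15,53,0,0,0,0],[26,90,0,0,0,0],[37,128,0,0,0,0],[48,166,0,0,0,0]]]'
python3 -m crank '[[[11,38,0,0,0,0],[22,76,0,0,0,0],[33,114,0,0,0,0],[44,152,0,0,0,0],[52,184,0,0,0,0]]]'
python3 -m crank '[[[9,33,0,0,0,0],[18,62,0,0,0,0],[25,84,0,0,0,0],[28,92,0,0,0,0],[28,92,0,0,0,0]]]'
python3 -m crank '[[[0,0,0,0,0,0],[0,0,0,0,0,0],[0,0,0,0,0,0]]]'
python3 - <<'E'
import cv2
from h import *
from plant import snapshot
cw=calibration("wrist");np.savez("cw3.npz",**cw)
cv2.imwrite("pics/w3.png",snapshot("wrist"));print(proj(cw,(600.3,119.5,10)))
E
```

```text
clock: 4.45
tcp_pos: [469.3, -322.1, 201.6]
ee_rot: [0.444, 3.107, -0.004]
contact_force: [0.5, -0.2, -1.3]
grip_width: 47.3
finger_force: 62.9
clock: 4.87
tcp_pos: [517.1, -154.3, 198.1]
ee_rot: [0.445, 3.109, -0.0]
contact_force: [1.2, -0.1, -0.9]
grip_width: 47.6
finger_force: 62.8
clock: 5.28
tcp_pos: [569.2, 30.7, 198.1]
ee_rot: [0.443, 3.109, 0.001]
contact_force: [-0.1, -0.4, -2.0]
grip_width: 47.4
finger_force: 62.8
clock: 5.7
tcp_pos: [597.1, 121.6, 197.6]
ee_rot: [0.441, 3.11, 0.0]
contact_force: [-0.2, 0.0, -2.4]
grip_width: 47.4
finger_force: 62.8
clock: 5.95
tcp_pos: [596.9, 118.7, 197.5]
ee_rot: [0.447, 3.11, -0.0]
contact_force: [-0.1, 0.2, -1.4]
grip_width: 47.4
finger_force: 62.8
[318.52662464 184.64430467]
```

View pics/w3.png

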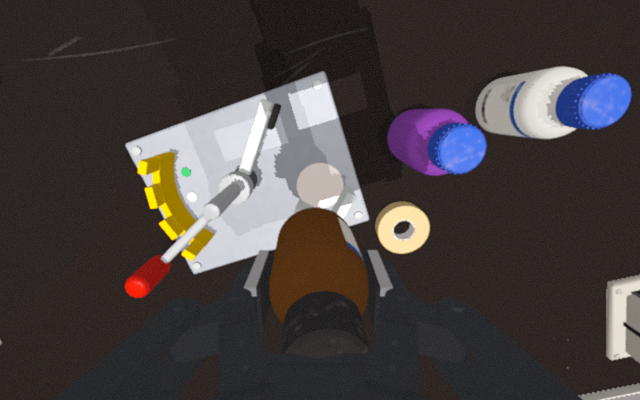

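The spot is at (320,185), matching the model prediction of (318.5,184.6). The bottle's foot edge is at row 207 and its cap is around (325,335). I'll check its tilt and offset.

Run:
```python
from h import *
c=np.load("cw3.npz");a=np.linspace(0,6.28,73)
for off in (-4,0,4):
  for r,z in((25,158),(25,205),(16,262)):
    b=np.array([597.5,118.5])+off*np.array([.96,-.28])
    q=np.array([proj(c,(b[0]+r*np.cos(t),b[1]+r*np.sin(t),z)) for t in a])
    print(off,r,z,q.mean(0).round(),q.min(0).round(),q.max(0).round())
```

```text
-4 25 158 [317. 229.] [279. 193.] [354. 263.]
-4 25 205 [316. 264.] [268. 219.] [364. 305.]
-4 16 262 [315. 350.] [267. 310.] [363. 387.]
0 25 158 [317. 235.] [279. 199.] [354. 268.]
0 25 205 [316. 271.] [268. 227.] [364. 312.]
0 16 262 [315. 360.] [267. 321.] [362. 396.]
4 25 158 [317. 240.] [280. 205.] [353. 273.]
4 25 205 [316. 278.] [268. 234.] [364. 318.]
4 16 262 [315. 369.] [268. 331.] [362. 404.]
```

```bash
python3 -m crank '[[[-5,1,-20,0,0,0],[-5,1,-50,0,0,0],[-5,1,-85,0,0,0],[-5,1,-110,0,0,0],[-5,1,-120,0,0,0]]]'
python3 -m crank '[[[0,0,-8,0,0,0],[0,0,-16,0,0,0],[0,0,-22,0,0,0],[0,0,-24,0,0,0],[0,0,-24,0,0,0]]]'
python3 -m crank '[[[0,0,-1,0,0,0],[0,0,-2,0,0,0],[0,0,-2,0,0,0],[0,0,-2,0,0,0]]]'
```

```text
clock: 6.42
tcp_pos: [590.2, 120.2, 73.7]
ee_rot: [-0.445, -3.104, 0.001]
contact_force: [-0.4, 0.2, -2.2]
grip_width: 47.2
finger_force: 62.7
clock: 6.83
tcp_pos: [592.2, 121.0, 53.6]
ee_rot: [0.444, 3.109, 0.0]
contact_force: [0.1, -0.0, -1.8]
grip_width: 47.3
finger_force: 62.8
clock: 7.17
tcp_pos: [592.1, 121.0, 51.6]
ee_rot: [0.444, 3.11, 0.0]
contact_force: [-0.3, -0.1, -1.5]
grip_width: 47.1
finger_force: 62.8
```

```bash
python3 -m crank '[[[0,0,-1,0,0,0],[0,0,-1,0,0,0],[0,0,-1,0,0,0]]]'
python3 -m crank '[[[0,0,-1,0,0,0],[0,0,-1,0,0,0],[0,0,-1,0,0,0]]]' | grep -E 'tcp|contact'
python3 -m crank '[[[0,0,-1,0,0,0],[0,0,-1,0,0,0],[0,0,-1,0,0,0]]]'| grep -E 'tcp|contact'
```

```text
clock: 7.42
tcp_pos: [592.0, 121.0, 50.3]
ee_rot: [-0.444, -3.11, 0.0]
contact_force: [-0.5, 0.5, -1.2]
grip_width: 47.2
finger_force: 62.8
tcp_pos: [592.2, 121.0, 49.8]
contact_force: [-1.4, -2.3, 4.7]
tcp_pos: [592.5, 120.9, 49.7]
contact_force: [-4.1, -1.4, 11.2]
```

Run:
```python
import cv2
from plant import snapshot
s=cv2.resize(snapshot("scene")[150:250,260:400],(770,550),interpolation=cv2.INTER_CUBIC)
cv2.imwrite("pics/s3.png",s)
```

```text
(no output)
```

View pics/s3.png

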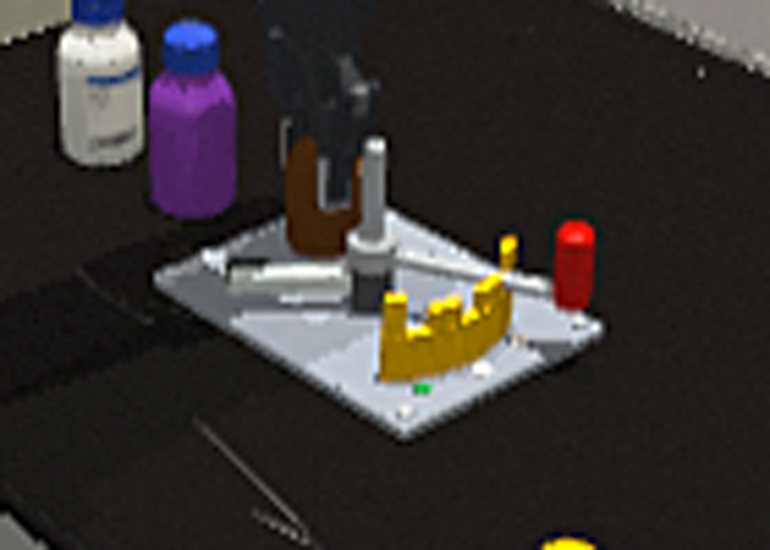

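The bottle stands on the plate at the seat, with contact at z 49.7 as predicted. I'll release it and go up.

```bash
python3 -m crank '[[[0,0,0,0,0,0],[0,0,0,0,0,0],[0,0,0,0,0,0],[0,0,0,0,0,0],[0,0,0,0,0,0]]]' 1
python3 -m crank '[[[0,0,0,0,0,0],[0,0,10,0,0,0],[0,0,30,0,0,0],[0,0,60,0,0,0],[0,0,100,0,0,0]]]'
python3 -m crank '[[[0,0,40,0,0,0],[0,0,50,0,0,0],[0,0,50,0,0,0],[0,0,50,0,0,0],[0,0,50,0,0,0]]]'
python3 - <<'E'
import cv2
from h import *
from plant import snapshot
cw=calibration("wrist");np.savez("cw4.npz",**cw)
cv2.imwrite("pics/w4.png",snapshot("wrist"));
for p in((600.3,119.5,115),(600.3,119.5,10),(628.2,-75.3,96)): print(proj(cw,p))
E
```

```text
clock: 8.38
tcp_pos: [591.9, 121.0, 48.1]
ee_rot: [-0.444, -3.11, 0.0]
contact_force: [-0.9, -0.5, -0.6]
grip_width: 85.5
finger_force: 0.0
clock: 8.8
tcp_pos: [590.8, 121.0, 148.1]
ee_rot: [-0.444, -3.106, 0.001]
contact_force: [0.5, 0.1, -0.5]
grip_width: 85.1
finger_force: 0.0
clock: 9.22
tcp_pos: [591.3, 121.0, 196.8]
ee_rot: [-0.444, -3.107, 0.001]
contact_force: [0.5, 0.2, -0.8]
grip_width: 85.3
finger_force: 0.0
[318.09177106 223.45793948]
[318.07846791 190.21085614]
[132.59693395 294.50050053]
```

View pics/w4.png

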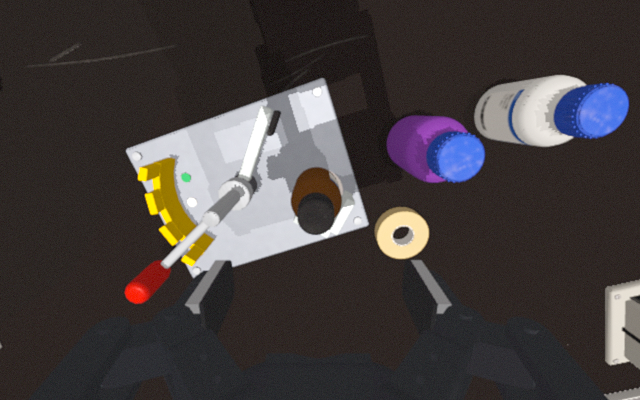

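The bottle stands on the spot, with its cap at (315,217), about 5 mm towards local -x. The knob top is at (132,293), as predicted. I'll move to the knob with the fingers tangential.

```bash
python3 -m crank '[[[6,-35,0,0,0,-0.12],[13,-75,0,0,0,-0.24],[20,-115,0,0,0,-0.36],[27,-150,0,0,0,-0.48],[34,-180,0,0,0,-0.6]]]' 1
python3 -m crank '[[[3,-16,-20,0,0,-0.12],[3,-16,-50,0,0,-0.21],[3,-16,-70,0,0,-0.21],[3,-16,-70,0,0,-0.21],[3,-16,-70,0,0,-0.21]]]'
python3 - <<'E'
from plant import monitor
s=monitor.get_state();print(s["joints"],s["tcp_pos"])
E
```

```text
clock: 9.68
tcp_pos: [625.6, -61.4, 196.8]
ee_rot: [-1.352, -2.833, 0.001]
contact_force: [-0.4, -0.5, -0.4]
grip_width: 85.3
finger_force: 0.0
clock: 10.1
tcp_pos: [628.4, -74.8, 127.1]
ee_rot: [-1.631, -2.681, 0.001]
contact_force: [0.2, -0.4, 1.6]
grip_width: 85.7
finger_force: 0.0
[-3.03305874e-01  6.39617714e-01  1.27590669e+00  9.78158687e-06
  1.22925156e+00 -7.80844944e-01] [628.43693827 -74.81203207 127.10431317]
```

```bash
python3 -m crank '[[[0,0,-25,0,0,0],[0,0,-50,0,0,0],[0,0,-66,0,0,0],[0,0,-66,0,0,0],[0,0,-66,0,0,0]]]'
python3 -m crank '[[[0,0,0,0,0,0],[0,0,0,0,0,0],[0,0,0,0,0,0],[0,0,0,0,0,0],[0,0,0,0,0,0]]]' -1
python3 -m crank '[[[0,0,0,0,0,0],[0,0,0,0,0,0],[0,0,0,0,0,0]]]'
```

```text
clock: 10.52
tcp_pos: [629.6, -74.9, 63.5]
ee_rot: [1.632, 2.683, 0.0]
contact_force: [0.3, -1.0, 0.3]
grip_width: 85.5
finger_force: 0.0
clock: 10.93
tcp_pos: [629.2, -75.0, 62.8]
ee_rot: [1.633, 2.683, 0.0]
contact_force: [0.0, -0.2, -0.8]
grip_width: 25.9
finger_force: 0.0
clock: 11.18
tcp_pos: [629.3, -75.1, 62.9]
ee_rot: [1.633, 2.683, 0.0]
contact_force: [-0.4, 0.5, 5.0]
grip_width: 22.1
finger_force: 58.6
```

```bash
python3 -m crank '[[[0,0,4,0,0,0],[0,0,10,0,0,0],[0,0,16,0,0,0],[0,0,21,0,0,0],[0,0,21,0,0,0]]]'
python3 - <<'E'
import numpy as np
from plant import monitor
r=monitor.get_state()["tcp_pos"][:2]-[568.2,40];print(r,np.hypot(*r))
r=np.array([np.cos(np.deg2rad(-62.53)),np.sin(np.deg2rad(-62.53))])*130
for t in (.06,.15,.25,.35,.45,.53,.61,.69,.75,.79,.83,.87,.885,.895):
    c,s=np.cos(t),np.sin(t);print(t,(np.array([c*r[0]+s*r[1],-s*r[0]+c*r[1]])-r).round(1))
E
```

```text
clock: 11.6
tcp_pos: [629.1, -75.0, 84.3]
ee_rot: [1.633, 2.683, 0.0]
contact_force: [0.2, -2.4, -4.7]
grip_width: 21.9
finger_force: 58.9
[  60.93083546 -114.97436655] 130.1217571141084
0.06 [-7.  -3.4]
0.15 [-17.9  -7.7]
0.25 [-30.4 -11.3]
0.35 [-43.2 -13.6]
0.45 [-56.1 -14.6]
0.53 [-66.5 -14.5]
0.61 [-76.9 -13.6]
0.69 [-87.1 -11.8]
0.75 [-94.7  -9.9]
0.79 [-99.7  -8.4]
0.83 [-104.6   -6.8]
0.87 [-109.5   -4.9]
0.885 [-111.3   -4.1]
0.895 [-112.4   -3.6]
```

Force is -4.7 N in z at a 21 mm lift, so the lever is up. I'll swing it in two calls.

```bash
python3 -m crank '[[[-7,-3.4,0,0,0,-0.06],[-17.9,-7.7,0,0,0,-0.15],[-30.4,-11.3,0,0,0,-0.25],[-43.2,-13.6,0,0,0,-0.35],[-56.1,-14.6,0,0,0,-0.45]]]'
python3 -m crank '[[[-10.4,0.1,0,0,0,-0.08],[-20.8,1,0,0,0,-0.16],[-31,2.8,0,0,0,-0.24],[-38.6,4.7,0,0,0,-0.3],[-38.6,4.7,0,0,0,-0.3]]]'
python3 -m crank '[[[-5,1.5,0,0,0,-0.04],[-9.9,3.1,0,0,0,-0.08],[-14.8,5,0,0,0,-0.12],[-14.8,5,0,0,0,-0.12],[-14.8,5,0,0,0,-0.12]]]'
python3 - <<'E'
import numpy as np
from plant import monitor
r=monitor.get_state()["tcp_pos"][:2]-[568.2,40];print(np.hypot(*r),np.arctan2(-115,61)-np.arctan2(r[1],r[0]))
E
```

```text
clock: 12.02
tcp_pos: [572.2, -89.5, 83.0]
ee_rot: [-2.197, -2.245, -0.0]
contact_force: [2.3, 1.4, -4.4]
grip_width: 22.2
finger_force: 59.0
clock: 12.43
tcp_pos: [533.4, -84.4, 83.3]
ee_rot: [-2.505, -1.895, 0.0]
contact_force: [0.7, 0.2, -3.9]
grip_width: 22.1
finger_force: 59.1
clock: 12.85
tcp_pos: [520.1, -79.8, 83.5]
ee_rot: [2.61, 1.748, 0.001]
contact_force: [3.0, 2.0, -4.2]
grip_width: 22.6
finger_force: 59.0
129.0723605434691 0.869197171562549
```

```bash
python3 -m crank '[[[0,0,-6,0,0,0],[0,0,-12,0,0,0],[0,0,-18,0,0,0],[0,0,-22,0,0,0],[0,0,-22,0,0,0]]]'
python3 -m crank '[[[0,0,0,0,0,0],[0,0,0,0,0,0]]]'
python3 - <<'E'
import numpy as np
from plant import monitor
r=monitor.get_state()["tcp_pos"][:2]-[568.2,40];print(np.hypot(*r),np.arctan2(-115,61)-np.arctan2(r[1],r[0]))
E
```

```text
clock: 13.27
tcp_pos: [521.2, -80.4, 62.6]
ee_rot: [2.609, 1.745, 0.004]
contact_force: [2.0, 3.2, 10.0]
grip_width: 22.3
finger_force: 60.5
clock: 13.43
tcp_pos: [520.9, -80.3, 62.6]
ee_rot: [2.609, 1.745, 0.003]
contact_force: [1.7, 2.3, 11.5]
grip_width: 22.5
finger_force: 60.6
129.2643624774882 0.8626376965575708
```

The lever is fully down: z 62.6, against 62.9 at the start. I'll release it, retreat and check.

```bash
python3 -m crank '[[[0,0,0,0,0,0],[0,0,0,0,0,0],[0,0,0,0,0,0],[0,0,0,0,0,0],[0,0,0,0,0,0]]]' 1
python3 -m crank '[[[0,0,10,0,0,0],[0,0,40,0,0,0],[0,0,80,0,0,0],[-10,-30,120,0,0,0],[-20,-60,150,0,0,0]]]'
python3 -m crank '[[[-20,-30,20,0,0,0],[-40,-60,30,0,0,0],[-50,-80,30,0,0,0],[-50,-80,30,0,0,0],[-50,-80,30,0,0,0]]]'
python3 - <<'E'
import cv2,numpy as np
from plant import snapshot
t=cv2.resize(snapshot("top")[148:218,250:345],(570,420),interpolation=cv2.INTER_CUBIC)
s=cv2.resize(snapshot("scene")[150:240,280:380],(466,420),interpolation=cv2.INTER_CUBIC)
cv2.imwrite("pics/e.png",cv2.resize(np.hstack([t,s]),(800,324)))
E
```

```text
clock: 13.85
tcp_pos: [519.3, -80.0, 61.0]
ee_rot: [-2.612, -1.745, 0.001]
contact_force: [0.0, 0.0, 0.1]
grip_width: 80.9
finger_force: 0.0
clock: 14.27
tcp_pos: [502.0, -132.0, 206.5]
ee_rot: [2.608, 1.748, 0.002]
contact_force: [0.3, -0.5, 0.5]
grip_width: 84.9
finger_force: 0.0
clock: 14.68
tcp_pos: [451.6, -213.1, 234.1]
ee_rot: [2.614, 1.742, 0.0]
contact_force: [-0.5, 1.2, -0.5]
grip_width: 85.6
finger_force: 0.0
```

View pics/e.png

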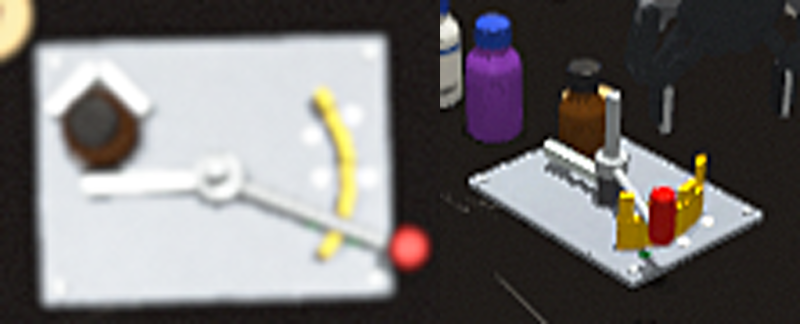

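The picture shows the lever in the green-dotted notch, with the knob at (408,247). The bottle stands upright in the V at (98,125), with the jaw against it, so I'm handing in the job.

```bash
python3 -c "
from plant import ticket
print(ticket.finish_job())"
```

```text
the job is handed in; nothing more can be done
None
```

The job is handed in: in the last picture the amber bottle stands upright in the V with the jaw against it, the lever is fully down in the green-dotted notch, and the arm has let go and backed off; I never went near the other two bottles, and the verdict was not reported back.

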